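# Set the ratcheted specimen turntable back one station

### The arm

A 6-joint arm with a two-finger parallel gripper is mounted at the origin on a cart in front of the work surface, level with it; the furniture and walls round the work are solid. World frame = base frame: x ahead of the robot, y to its left, z up, the work surface at z = 0. Lengths are in m, angles in rad, forces in N, time in s.
With the tool pointing down it reaches from about 0.25 to 0.725 m from the base axis. Payload 4 kg.
Tool frame: the origin (TCP) lies at the very end of the fingers, on their centre line; the grasp point (between the pads) lies 19 mm behind it; z points along the fingers, y is the line along which they close (so a half turn about z gives the same grasp; the last joint's range is limited). The gripper opens to 85 mm and grips with 20 to 120 N. Pads are 22 mm wide; open, the fingers measure 114 mm over their backs; the gripper's body (76 mm by 85 mm) begins 54 mm behind the grasp point. The pads swing forward as they close: fully open they stand 13 mm farther back than shut.
Start: joints at [-1.262, 0.241, 0.005, 1.335, 0, 1.571], TCP at [0.152, -0.476, 0.231] pointing down, gripper open.
Joint ranges: [-2.72, 2.72], [-1.05, 1.87], [-1.09, 1.28], [-1.99, 2.15], [-1.42, 1.44], [-3.14, 3.14]. Speed limits (rad/s): [2.79, 2.79, 3.14, 3.14, 3.14, 3.14].

### API

Orientations are given as a unit quaternion [x, y, z, w].
In Python, from workcell import telemetry, vision, workorder gives the robot as it stands.
- The arm moves only by the shell command python3 -m inch 'ROWS'. ROWS is JSON, a list of rows, each a list of 3 entries, a list of its own where there are three numbers: the turn, a rotation vector about the tool's x, y, z scaled (see below), then the shift along the tool's x, y, z scaled (see below), then the closure, from -1 (fully open) to 1 (shut). A call has 1 to 10 rows; each row shifts and turns the commanded pose from where the row before left it, along the tool's axes as they then stand; what a row does not reach is not made up. The controller multiplies each number of a shift by 0.3 m and each number of a turn by 360 degrees. A row lasts 1/12 s, in which the tool goes at most 41.7 mm and 7.16 degrees, less where a joint would pass 70% of its speed; a pose out of reach is approached as far as the arm can. A call with a number of a shift or a turn outside -1 to 1 is refused whole. A call with a gripper value outside its range is refused whole. The fingers move at their own pace and stop on an object; the grip force is fixed at half the most. Time passes only in rows, so rows that do not move let the fingers close. It gives the time, the measured TCP pose, the force, the opening and the grip force at its end, in the units of the state.
- telemetry.get_obs(): the state, without advancing time (a new reading comes with each control period).
- vision.camera(name): name is "scene" or "side" or "wrist"; returns a dict with "img" (420x560x3 uint8, red, green, blue), "fov_y" (degrees; the focal length in pixels is half the picture's height over the tangent of half this angle, whatever the lens; pixels are square), "cx", "cy" (the principal point, pixels), "pose" (4x4, takes a point from camera to world coordinates). Camera axes: x right, y up, looking along -z (the intrinsics and any distortion apply to the point x, -y, -z); pixel columns grow to the right and rows downward; lengths in m; the calibration is good to about 2 mm. A picture is of the moment at which its call begins. There is no depth.
- workorder.job_done(): hands the job in; it is judged then, once.
The state is a dict: "clock": time; "joint_pos": joint angles; "joint_vel": joint speeds; "tau": joint torques, N m; "eef_pos": TCP position; "tool_rot": TCP orientation; "ft_force": force on the tool from outside, world axes, zero at the start; "ft_torque": the same for the moment, N m; "grip_width": finger opening in m; "grasp_force": force on a finger pad.
Only numpy, scipy, OpenCV 4.12 (cv2) and the standard library are available. Lean on these libraries where they do the work, as an engineer would, in place of code of your own. Each camera call takes 0.05 s, during which the arm holds its last target. There are 200 camera calls.

### The job

The specimen turntable has been indexed one station too far and its ratchet pawl will not let it turn back. Working with the fingertips only and pinching or lifting nothing else, lift the pawl out of the teeth by pushing its red ball over, push the turntable back (counter-clockwise from above) by exactly one tooth, and tip the pawl in again so that its nose lies down behind the next tooth, with the tooth pushed back right up against the nose. Leave the specimens lying in their places in the tray and do not disturb the things on the table.

Things in the scene. Friction and masses are not known exactly. Their poses are not given: they have to be found in the camera images.
- indexer: specimen indexer, fixed on the table: grey round base 208 mm across, 18 mm high, carrying the turntable. Origin on the turntable's axis at table height, z up. Its -x side carries the pawl, its +y side the red station pointer (up to 50 mm high, 82 to 117 mm from the axis). Its x may be turned up to 0.6 rad from straight away from the robot
- turntable (a joint): turn of the turntable about the indexer's z, rad; grows counter-clockwise from above, which is BACKWARD. At 0 a tooth face bears on the nose of the seated pawl; it starts up to 0.07 forward (negative) of this. The seat one tooth back is at 0.785. Pawl down: it clicks forward but is stopped hard backward by the next tooth face. Pawl out: turns freely, no end stops, stays where left
- turntable_center (a point): point on the turntable's axis at tray floor height, 26 mm above the table. The tray has 8 sectors parted by 12 mm high ribs; hub 34 mm across, 74 mm high. Rim, 82 to 96 mm from the axis: 8 upward saw teeth 45 degrees apart, valley 32 and crest 41 mm above the table, each rising counter-clockwise to an upright face
- ball_1 (a point): centre of a black ball, 22 mm across, on a 9 mm rod: arm 1 of the turntable's star handle, 62 mm from the axis, 62 mm above the table. At turntable value 0 it lies 22.5 degrees counter-clockwise from the indexer's +x. A sideways push of about 1.5 N turns the table. Specimens below reach at most 45 mm above the table
- ball_2 (a point): centre of a black ball, 22 mm across, on a 9 mm rod: arm 2 of the turntable's star handle, 62 mm from the axis, 62 mm above the table. At turntable value 0 it lies 112.5 degrees counter-clockwise from the indexer's +x. A sideways push of about 1.5 N turns the table. Specimens below reach at most 45 mm above the table
- ball_3 (a point): centre of a black ball, 22 mm across, on a 9 mm rod: arm 3 of the turntable's star handle, 62 mm from the axis, 62 mm above the table. At turntable value 0 it lies 202.5 degrees counter-clockwise from the indexer's +x. A sideways push of about 1.5 N turns the table. Specimens below reach at most 45 mm above the table
- ball_4 (a point): centre of a black ball, 22 mm across, on a 9 mm rod: arm 4 of the turntable's star handle, 62 mm from the axis, 62 mm above the table. At turntable value 0 it lies 292.5 degrees counter-clockwise from the indexer's +x. A sideways push of about 1.5 N turns the table. Specimens below reach at most 45 mm above the table
- pawl (a joint): angle of the pawl, rad: 0 nose down behind a tooth (up to 0.15 on a tooth's slope or crest), over 0.2 clear of all teeth, 2.0 thrown back on its rubber stop. Growing values lift the nose and swing the red ball down to the indexer's -y. It tips over at about 0.88: below that its weight drops it into the teeth, above it falls back to 2.0 and stays.
- pawl_pin (a point): centre of the pawl's pin, at (-90, -64, 50) mm in the indexer's frame, lying along the indexer's x. The pawl is a light steel L, 8 mm thick: a nose arm along the indexer's +y and a stem (7 mm) with a red ball straight up, at value 0. Bracket cheeks reach 58.5 mm above the table
- pawl_ball (a point): centre of the pawl's red ball, 18 mm across, 44 mm from the pin; 94 mm above the table when the pawl is down, 32 mm when it is thrown back. A sideways push under 1 N moves it. The pawl falls fully home or fully back only once the finger is out of the corner between stem and nose arm
- pawl_nose (a point): point on the striking face of the pawl's nose, 65 mm from the pin; 38 mm above the table when the pawl is down, about 113 mm when it is thrown back and the nose arm stands up, leaning slightly to the indexer's -y. A push under 1 N towards +y on the upper part of the standing arm tips the pawl in again
- specimen_1: specimen in a round resin mount, black, 30 mm across, 16 mm tall, lying loose in a sector of the turntable's tray, its centre about 60 mm from the axis; origin under its middle, 26 mm above the table; which sector it lies in varies
- specimen_2: specimen in a round resin mount, green, 30 mm across, 19 mm tall, lying loose in a sector of the turntable's tray, its centre about 60 mm from the axis; origin under its middle, 26 mm above the table; which sector it lies in varies
- specimen_3: specimen in a round resin mount, red, 25 mm across, 14 mm tall, lying loose in a sector of the turntable's tray, its centre about 60 mm from the axis; origin under its middle, 26 mm above the table; which sector it lies in varies
- specimen_5: specimen in a round resin mount, blue, 30 mm across, 17 mm tall, lying loose in a sector of the turntable's tray, its centre about 60 mm from the axis; origin under its middle, 26 mm above the table; which sector it lies in varies
- specimen_6: specimen in a round resin mount, black, 30 mm across, 15 mm tall, lying loose in a sector of the turntable's tray, its centre about 60 mm from the axis; origin under its middle, 26 mm above the table; which sector it lies in varies
- lens_tissue: teal box of lens tissue, 90 x 52 x 30 mm, loose on the table right of the indexer; origin under its middle, x along its length
- loupe: black loupe, 38 mm across, 34 mm tall, standing loose on the table right of the indexer; origin under its middle
- tweezers: steel tweezers, 118 mm long (along y), 9 mm high, loose on the table left of the indexer; origin under their middle
- pen_3: red pen, 133 mm long (along y), 16 mm thick, loose on the table left of the indexer; origin under its middle

How it is judged:
By the outcome, as a careful person would: the job done as asked, in the order asked, and still so for the second after the job is handed in, with the robot touching nothing.
It also fails if it takes over 61 s, if anything falls off the work surface, if the arm or the gripper's body presses on something with over 40 N, if the wrist force passes 120 N, or if a joint passes its speed limit or range.

## Working session

There is one attempt and no reset: what is moved stays moved. The work goes in short steps, Python scripts to look and compute and a shell command to move; the robot and the scene stay as the last step left them, time stands still between calls to the robot, and variables do not carry over. Pictures are saved under pics/ and viewed, at most 10 in all, crops included, and the job is handed in when it is done.

```bash
mkdir -p pics; ls; python3 - <<'E'
from workcell import telemetry, vision
import cv2, numpy as np
o=telemetry.get_obs(); print({k:np.round(v,3) for k,v in o.items()})
ims=[]
for n in ("scene","side"):
    c=vision.camera(n); print(n,{k:v for k,v in c.items() if k!="img"})
    cv2.imwrite(f"pics/{n}0.png",c["img"][:,:,::-1])
E
```

```text
pics
{'clock': np.float64(0.0), 'joint_pos': array([-1.262,  0.241,  0.004,  1.335, -0.   ,  1.571]), 'joint_vel': array([-0.   ,  0.001, -0.001,  0.001, -0.002,  0.001]), 'tau': array([ 1.0000e-03, -3.7232e+01,  2.5241e+01,  1.7000e-02,  0.0000e+00,
        0.0000e+00]), 'eef_pos': array([ 0.152, -0.476,  0.23 ]), 'tool_rot': array([ 0.988,  0.154, -0.   , -0.001]), 'ft_force': array([ 0.967,  0.422, -0.067]), 'ft_torque': array([0.012, 0.045, 0.041]), 'grasp_force': np.float64(0.0), 'grip_width': np.float64(0.085)}
scene {'fov_y': 55.843832276949264, 'cx': 276.84771252418636, 'cy': 208.02490630509377, 'pose': array([[-0.51345995,  0.53549694, -0.67052361, -0.16341376],
       [-0.85797194, -0.3345623 ,  0.3898105 ,  0.39655666],
       [-0.0155896 ,  0.77544251,  0.63122569,  0.71403607],
       [ 0.        ,  0.        ,  0.        ,  1.        ]])}
side {'fov_y': 53.68328822861416, 'cx': 280.3798637095113, 'cy': 210.5382420133525, 'pose': array([[-0.91873999,  0.20743124, -0.33598974,  0.16304489],
       [-0.39410649, -0.53435995,  0.74775632,  0.84673892],
       [-0.02443144,  0.81940938,  0.57268786,  0.71673543],
       [ 0.        ,  0.        ,  0.        ,  1.        ]])}
```

View pics/scene0.png

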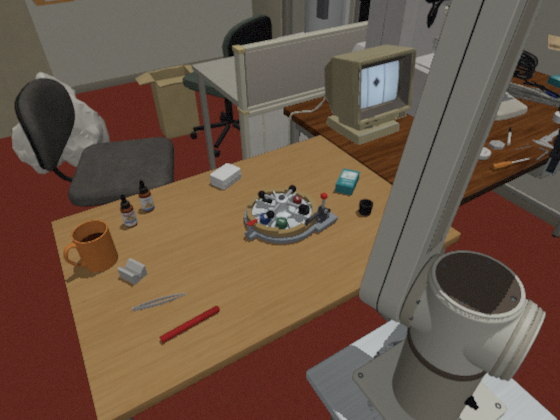

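View pics/side0.png

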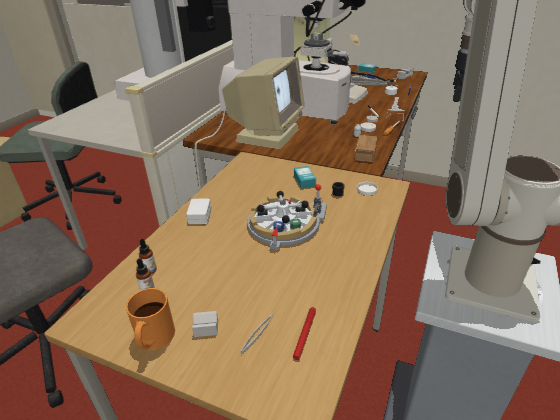

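Scene view: the indexer is at about (283,213), the pawl's red ball at about (324,196) and the pointer near (250,225). Side view: pawl ball at about (318,187), pointer near (276,234).

```bash
cat > h.py <<'E'
import numpy as np, cv2
from workcell import telemetry, vision
def K(c):
    f=c["img"].shape[0]/2/np.tan(np.radians(c["fov_y"])/2); return f
def ray(c,u,v):
    d=np.array([(u-c["cx"])/K(c),-(v-c["cy"])/K(c),-1.]); P=c["pose"]
    d=P[:3,:3]@d; return P[:3,3],d/np.linalg.norm(d)
def plane(c,u,v,z):
    o,d=ray(c,u,v); return o+d*(z-o[2])/d[2]
def tri(obs):
    A=np.zeros((3,3));b=np.zeros(3);R=[ray(*t) for t in obs]
    for o,d in R:
        M=np.eye(3)-np.outer(d,d);A+=M;b+=M@o
    x=np.linalg.solve(A,b)
    return x,[np.linalg.norm((np.eye(3)-np.outer(d,d))@(x-o)) for o,d in R]
def proj(c,p):
    P=c["pose"];q=P[:3,:3].T@(np.asarray(p)-P[:3,3]);f=K(c)
    return np.array([c["cx"]+f*q[0]/-q[2],c["cy"]-f*q[1]/-q[2]])
def blobs(c,mask,roi,amin=4):
    x0,y0,x1,y1=roi;m=np.zeros(mask.shape,np.uint8);m[y0:y1,x0:x1]=mask[y0:y1,x0:x1]
    n,l,s,ce=cv2.connectedComponentsWithStats(m)
    return [(np.round(ce[i],1).tolist(),s[i].tolist()) for i in range(1,n) if s[i,4]>=amin]
def red(c):
    h=cv2.cvtColor(c["img"],cv2.COLOR_RGB2HSV)
    return (((h[...,0]<6)|(h[...,0]>173))&(h[...,1]>150)&(h[...,2]>70)).astype(np.uint8)
def black(c,t=45): return (c["img"].max(2)<t).astype(np.uint8)
E
python3 - <<'E'
from h import *
R={"scene":(235,170,345,245),"side":(240,175,335,252)}
out=[]
for n,r in R.items():
    c=vision.camera(n)
    print(n,"red",blobs(c,red(c),r),"\n black",blobs(c,black(c),r))
    x0,y0,x1,y1=r
    out.append(cv2.resize(c["img"][y0:y1,x0:x1],(700,int(700*(y1-y0)/(x1-x0))) if 0 else (600,290),interpolation=cv2.INTER_CUBIC))
cv2.imwrite("pics/crop.png",np.vstack(out)[:,:,::-1])
E
```

```text
scene red [([323.7, 195.4], [321, 193, 6, 6, 29]), ([296.4, 199.4], [294, 197, 7, 5, 16]), ([251.3, 222.3], [247, 220, 10, 6, 34])] 
 black [([292.5, 188.0], [289, 186, 7, 6, 25]), ([263.8, 196.8], [259, 191, 13, 12, 59]), ([303.6, 209.3], [299, 205, 10, 10, 83]), ([321.1, 214.4], [313, 207, 14, 14, 63]), ([328.4, 210.2], [328, 209, 2, 3, 5]), ([270.0, 214.2], [267, 211, 7, 8, 43]), ([307.1, 221.3], [306, 220, 4, 5, 10])]
side red [([317.6, 186.8], [315, 184, 6, 6, 26]), ([274.7, 232.2], [272, 228, 6, 8, 33])] 
 black [([333.5, 189.6], [333, 184, 2, 11, 19]), ([279.3, 193.6], [277, 192, 6, 5, 19]), ([302.2, 206.7], [296, 202, 12, 10, 57]), ([260.9, 210.4], [257, 206, 10, 9, 54]), ([285.2, 219.3], [282, 216, 7, 7, 37])]
```

View pics/crop.png

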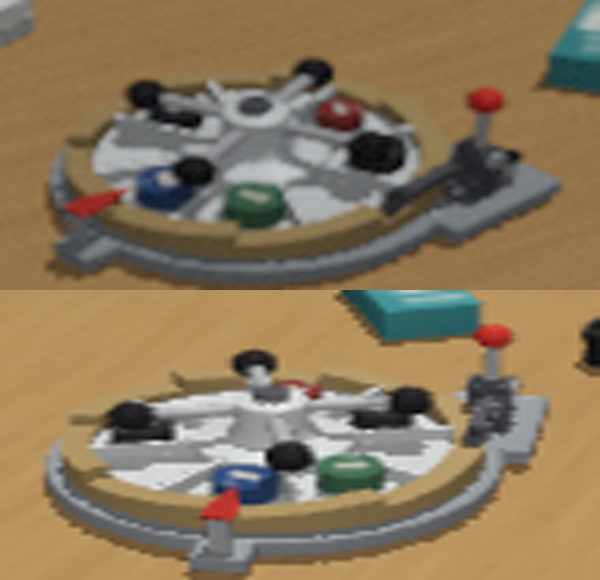

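The crops show the pawl down with its ball upright at the right of the indexer, and four black star balls. The pointer tip is at the left in the scene view and at the front in the side view.

```bash
python3 - <<'E'
from h import *
s=vision.camera("scene");d=vision.camera("side")
print("pawl ball",tri([(s,323.7,195.4),(d,317.6,186.8)]))
print("pointer",tri([(s,251.3,222.3),(d,274.7,232.2)]))
S=dict(A=(292.5,188.),B=(262,194.),C=(270,214.2),D=(303.8,207.5))
D=dict(a=(279.3,193.6),b=(260.6,208.2),c=(285.5,219.3),d=(304.9,204.7))
pts=[]
for k,p in S.items():
  for j,q in D.items():
    x,r=tri([(s,*p),(d,*q)])
    if r[0]<.008 and abs(x[2]-.062)<.015: print(k,j,np.round(x,4),np.round(r,4))
for k,p in S.items(): print(k,plane(s,*p,.062))
for k,p in D.items(): print(k,plane(d,*p,.062))
E
```

```text
pawl ball (array([ 0.4773743 , -0.11650486,  0.09189367]), [np.float64(0.00021810883592572134), np.float64(0.00021810883592544595)])
pointer (array([0.53025243, 0.06967123, 0.04734143]), [np.float64(0.0003434989714308711), np.float64(0.0003434989714310357)])
A a [ 0.5862 -0.0911  0.0585] [0.0003 0.0003]
B b [ 0.6064 -0.0047  0.058 ] [0.0007 0.0007]
C c [0.5204 0.0198 0.0585] [0.0002 0.0002]
D d [ 0.4988 -0.0703  0.0555] [0.0013 0.0013]
A [ 0.58175296 -0.08819896  0.062     ]
B [ 0.60268669 -0.00286531  0.062     ]
C [0.5170254  0.02161383 0.062     ]
D [ 0.4938383  -0.06681979  0.062     ]
a [ 0.5842286  -0.08651715  0.062     ]
b [0.60301431 0.00135279 0.062     ]
c [0.51828551 0.02446635 0.062     ]
d [ 0.49427655 -0.05931924  0.062     ]
```

```bash
python3 -m inch '[[[0,0,0],[0.03,-0.02,-0.01],1],[[0,0,0],[0.076,-0.046,-0.02],1],[[0,0,0],[0.076,-0.046,-0.02],1],[[0,0,0],[0.076,-0.046,-0.02],1],[[0,0,0],[0.076,-0.046,-0.02],1],[[0,0,0],[0.076,-0.046,-0.02],1],[[0,0,0],[0.076,-0.046,-0.02],1],[[0,0,0],[0.076,-0.046,-0.02],1],[[0,0,0],[0.076,-0.046,-0.02],1],[[0,0,0],[0.076,-0.046,-0.02],1]]'
python3 -m inch '[[[0,0,0],[0.076,-0.046,0],1],[[0,0,0],[0.076,-0.046,0],1],[[0,0,0],[0.076,-0.046,0],1],[[0,0,0],[0.076,-0.046,0],1],[[0,0,0],[0.076,-0.046,0],1],[[0,0,0],[0.076,-0.046,0],1],[[0,0,0.008],[0.076,-0.046,0],1],[[0,0,0.008],[0.076,-0.046,0],1],[[0,0,0],[0.03,-0.02,0],1],[[0,0,0],[0,0,0],1]]'
python3 - <<'E'
from h import *
o=telemetry.get_obs();print(o["eef_pos"],o["tool_rot"],o["joint_pos"],o["ft_force"])
c=vision.camera("wrist");print({k:v for k,v in c.items() if k!="img"})
cv2.imwrite("pics/w1.png",c["img"][:,:,::-1])
print(blobs(c,red(c),(0,0,560,420),20));print(blobs(c,black(c),(0,0,560,420),60))
for p in [(.55,-.034,.062),(.477,-.1165,.092)]: print(proj(c,p))
E
```

```text
clock: 1.13
eef_pos: [0.3172, -0.2854, 0.289]
tool_rot: [0.988, 0.154, 0.0, 0.0]
ft_force: [-0.1, -0.4, 0.1]
grip_width: -0.0004
grasp_force: 0.0
clock: 1.97
eef_pos: [0.4663, -0.1177, 0.2881]
tool_rot: [0.994, 0.106, 0.0, -0.0]
ft_force: [-0.0, -0.8, -0.5]
grip_width: -0.0002
grasp_force: 0.0
[ 0.46626816 -0.11771247  0.28814351] [ 9.94333889e-01  1.06301764e-01  1.24125125e-05 -2.29525347e-04] [-2.47566576e-01  1.85171327e-01  8.15611184e-02  1.46732199e+00
  4.39182827e-04  2.68102006e+00] [-0.02632962 -0.82869676 -0.45033486]
{'fov_y': 65.40857119387876, 'cx': 274.17644033234353, 'cy': 209.85110536352528, 'pose': array([[ 2.10376511e-01,  9.39038272e-01,  2.71935373e-01,
         5.35544809e-01],
       [-9.77620370e-01,  2.01969203e-01,  5.88799864e-02,
        -1.01728432e-01],
       [ 3.67990239e-04, -2.78236526e-01,  9.60512520e-01,
         4.30555092e-01],
       [ 0.00000000e+00,  0.00000000e+00,  0.00000000e+00,
         1.00000000e+00]])}
[([269.5, 86.9], [260, 77, 21, 22, 240]), ([119.8, 85.8], [108, 79, 32, 14, 300]), ([273.4, 175.6], [266, 168, 16, 17, 214]), ([59.3, 321.0], [0, 265, 136, 127, 6054]), ([504.0, 335.0], [429, 289, 131, 110, 8327]), ([274.5, 353.3], [268, 340, 14, 26, 299]), ([382.7, 356.6], [370, 343, 27, 28, 311])]
[([506.8, 143.5], [447, 10, 113, 279, 1127]), ([204.1, 26.6], [181, 12, 48, 33, 854]), ([268.8, 66.0], [259, 56, 21, 22, 329]), ([158.4, 104.7], [149, 95, 21, 20, 304]), ([253.7, 126.5], [242, 115, 25, 25, 312]), ([233.0, 142.6], [224, 133, 19, 19, 270]), ([269.5, 161.8], [260, 158, 20, 11, 61]), ([230.6, 167.7], [220, 164, 29, 8, 118]), ([367.7, 205.3], [352, 189, 33, 32, 617]), ([539.5, 264.2], [534, 247, 13, 34, 74]), ([274.8, 366.3], [0, 252, 560, 168, 48799]), ([23.0, 299.7], [0, 272, 51, 70, 2255])]
[214.34989859  87.18913062]
[276.08912335 175.19318559]
```

View pics/w1.png

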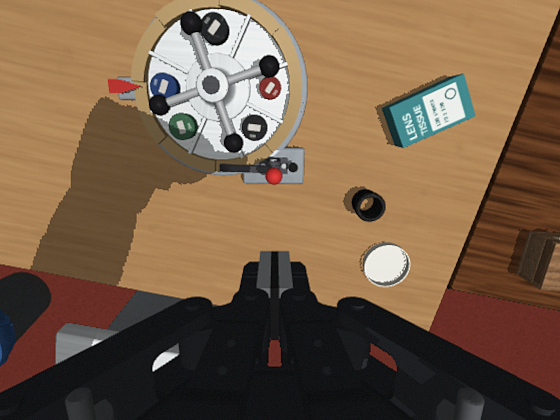

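Wrist view: star balls at (269,66), (158,105), (233,143) and (191,22), hub at (212,85), pawl ball at (273,176) and pointer at (120,86). The pawl is down.

```bash
python3 - <<'E'
from h import *
c=vision.camera("wrist")
g=(c["img"].max(2)<45).astype(np.uint8)
print(blobs(c,g,(180,8,203,36)))
B=[plane(c,*p,.062)[:2] for p in [(269,66.),(191.5,22.),(158.4,104.7),(233,142.6)]]
B=np.array(B);ctr=B.mean(0);print(np.round(B,4),"ctr",ctr,"r",np.linalg.norm(B-ctr,axis=1))
print("diag ctr",(B[0]+B[2])/2,(B[1]+B[3])/2,"hub",plane(c,212,85,.074))
a=np.degrees(np.arctan2(*(B-ctr).T[::-1]));print("ang",a)
P=plane(c,273.4,175.6,.094)[:2];v=P-ctr
yaw=np.arctan2(v[1],v[0])-np.arctan2(-64,-90);print("pawlball",P,np.linalg.norm(v),"yaw",yaw)
q=plane(c,119.8,85.8,.048)[:2]-ctr;print("pointer",np.linalg.norm(q),np.arctan2(q[1],q[0])-np.pi/2)
print("table val",np.radians((a-np.degrees(yaw)-22.5+45)%90-45))
E
```

```text
[([190.6, 21.5], [180, 9, 23, 26, 425])]
[[ 0.5813 -0.0877]
 [ 0.605  -0.0031]
 [ 0.5189  0.0205]
 [ 0.4963 -0.0647]] ctr [ 0.55037803 -0.03375561] r [0.06215034 0.06260058 0.06270732 0.06231627]
diag ctr [ 0.55011751 -0.03358431] [ 0.55063855 -0.03392692] hub [ 0.55004636 -0.03489141  0.074     ]
ang [ -60.17868688   29.29460284  120.07866981 -150.19626223]
pawlball [ 0.47519061 -0.11500544] 0.11070087083740779 yaw 0.20598750392321952
pointer 0.10471191697636173 0.20348275447481168
table val [-0.07820648 -0.08739931 -0.07371476 -0.07851323]
```

```bash
python3 -m inch '[[[0,0,0],[0.017,-0.055,0],1],[[0,0,0],[0.016,-0.055,0.05],1],[[0,0,0],[0,0,0.1],1],[[0,0,0],[0,0,0.1],1],[[0,0,0],[0,0,0.1],1],[[0,0,0],[0,0,0.1],1],[[0,0,0],[0,0,0.1],1],[[0,0,0],[0,0,0.1],1],[[0,0,0],[0,0,0.06],1],[[0,0,0],[0,0,0],1]]'
cat > ind.py <<'E'
from h import *
C=np.array([.5503,-.0338]);Y=.207
def ind(p):
    d=np.asarray(p)[:2]-C;return np.array([d@[np.cos(Y),np.sin(Y)],d@[-np.sin(Y),np.cos(Y)],p[2]])
def wor(q): 
    return np.r_[C+q[0]*np.array([np.cos(Y),np.sin(Y)])+q[1]*np.array([-np.sin(Y),np.cos(Y)]),q[2]]
def where():
    o=telemetry.get_obs();print("TCP ind mm",np.round(ind(o["eef_pos"])*1e3,1),"F",np.round(o["ft_force"],1),"t",o["clock"])
def shot(name,cam,roi=None,z=1):
    c=vision.camera(cam);im=c["img"]
    if roi: im=im[roi[1]:roi[3],roi[0]:roi[2]]
    cv2.imwrite(f"pics/{name}.png",cv2.resize(im,None,fx=z,fy=z,interpolation=cv2.INTER_CUBIC)[:,:,::-1]);return c
E
python3 -c "
from ind import *
where()
c=shot('s2','scene',(225,150,355,255),5)
print(blobs(c,red(c),(235,150,345,245)))"
```

```text
clock: 2.9
eef_pos: [0.4636, -0.086, 0.0717]
tool_rot: [0.995, 0.103, -0.004, -0.001]
ft_force: [-1.0, -0.3, 0.3]
grip_width: -0.0004
grasp_force: 0.0
TCP ind mm [-95.6 -33.3  71.7] F [-1.  -0.3  0.3] t 2.9
[([237.6, 155.0], [235, 150, 7, 12, 67]), ([325.1, 196.3], [324, 194, 3, 5, 10]), ([296.4, 199.5], [294, 197, 7, 5, 15]), ([251.3, 222.2], [247, 220, 10, 6, 33])]
```

View pics/s2.png

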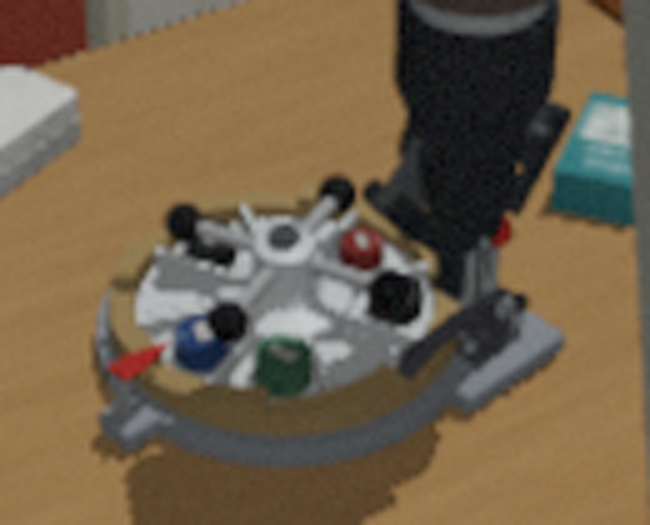

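The fingertip sits on the turntable side of the red ball, between the ball at (500,232) and the tray, with the pawl still down. Next I push the ball over.

```bash
python3 -m inch '[[[0,0,0],[0.016,0,-0.01],1],[[0,0,0],[0,0.025,0],1],[[0,0,0],[0,0.025,0],1],[[0,0,0],[0,0.025,0],1],[[0,0,0],[0,0.025,0],1],[[0,0,0],[0,0.025,0],1],[[0,0,0],[0,0.025,0],1],[[0,0,0],[0,0.02,0],1],[[0,0,0],[0,0,0],1]]'
python3 -c "
from ind import *
where()
c=shot('s3','scene',(255,130,355,230),5)
print(blobs(c,red(c),(255,150,345,245)))
s=vision.camera('side');print(blobs(s,red(s),(240,175,345,252)))
for t in (0,.5,.9,1.2,1.5,2): print(t,proj(c,wor([-.09,-.064-.044*np.sin(t),.05+.044*np.cos(t)])),proj(s,wor([-.09,-.064-.044*np.sin(t),.05+.044*np.cos(t)])))"
```

```text
clock: 3.7
eef_pos: [0.4837, -0.1357, 0.0783]
tool_rot: [0.995, 0.103, 0.0, 0.0]
ft_force: [0.8, -0.2, -0.5]
grip_width: -0.0002
grasp_force: 0.0
TCP ind mm [-86.2 -86.1  78.3] F [ 0.8 -0.2 -0.5] t 3.7
[([333.5, 197.7], [331, 195, 5, 6, 17]), ([296.7, 199.6], [294, 197, 7, 5, 18])]
[([320.5, 189.7], [319, 188, 3, 4, 6]), ([274.7, 232.2], [272, 228, 6, 8, 33])]
0 [323.70809081 195.4300406 ] [318.0810904  186.50073526]
0.5 [329.02729529 193.66801896] [318.93460616 184.30253515]
0.9 [332.10712724 194.95155168] [319.38218081 185.23991142]
1.2 [333.41917307 197.32311568] [319.53755864 187.38774118]
1.5 [333.76971551 200.64442202] [319.52732779 190.54346897]
2 [332.23933215 207.44607447] [319.16008421 197.25497155]
```

View pics/s3.png

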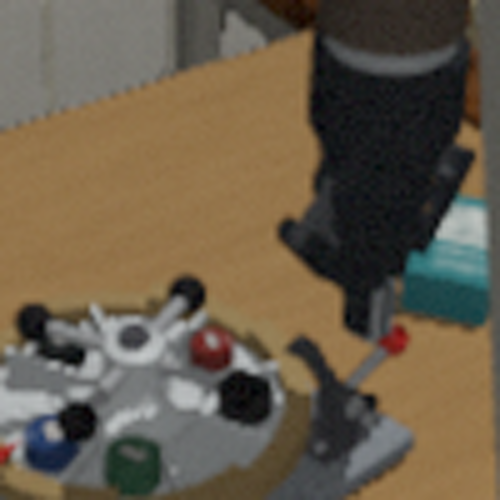

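The pawl has tipped to about 1.2 rad, with the ball at (333,198). I lift out straight up and move over the turntable behind ball 2.

```bash
python3 -m inch '[[[0,0,0],[0,0,-0.1],1],[[0,0,0],[0,0,-0.1],1],[[0,0,0],[0,0,-0.1],1],[[0,0,0],[0,0,-0.04],1],[[0,0,-0.01],[0.045,-0.08,0],1],[[0,0,-0.01],[0.05,-0.09,0],1],[[0,0,-0.01],[0.055,-0.085,0],1],[[0,0,-0.01],[0.06,-0.085,0],1],[[0,0,-0.01],[0.07,-0.08,0],1],[[0,0,0],[0,0,0],1]]'
python3 - <<'E'
from ind import *
where();o=telemetry.get_obs();q=o["tool_rot"];print("yaw rel deg",np.degrees(2*np.arctan2(q[1],q[0])-Y))
c=vision.camera("scene");s=vision.camera("side")
print(blobs(c,red(c),(255,150,345,245)),blobs(s,red(s),(240,175,345,252)))
yr=2*np.arctan2(q[1],q[0])-Y
d=np.array([.0064,.0673])-ind(o["eef_pos"])[:2]
print("tool shift",d@[np.cos(yr),np.sin(yr)]/.3,d@[np.sin(yr),-np.cos(yr)]/.3)
E
```

```text
clock: 4.63
eef_pos: [0.5218, 0.0179, 0.1802]
tool_rot: [0.965, 0.262, 0.001, -0.001]
ft_force: [-0.1, -1.4, 0.0]
grip_width: 0.0002
grasp_force: 0.0
TCP ind mm [-17.2  56.5 180.2] F [-0.1 -1.4  0. ] t 4.6333
yaw rel deg 18.558412490917135
[([296.7, 199.6], [294, 197, 7, 5, 18]), ([332.5, 207.5], [330, 205, 5, 6, 19])] [([319.8, 196.6], [319, 196, 3, 2, 5]), ([274.7, 232.2], [272, 228, 6, 8, 33])]
tool shift 0.08613786008593272 -0.009172423194760873
```

The pawl is thrown back to 2.0: its ball is at (332.5,207.5), exactly the predicted position. I lower behind ball 2.

```bash
python3 -m inch '[[[0,0,0],[0.045,-0.005,0],1],[[0,0,0],[0.041,-0.004,0],1],[[0,0,0],[0,0,0],1],[[0,0,0],[0,0,0.09],1],[[0,0,0],[0,0,0.09],1],[[0,0,0],[0,0,0.09],1],[[0,0,0],[0,0,0.08],1],[[0,0,0],[0,0,0.05],1],[[0,0,0],[0,0,0],1]]'
python3 - <<'E'
from ind import *
where()
shot('s4','scene',(225,150,355,255),5)
E
```

```text
clock: 5.48
eef_pos: [0.5386, 0.0265, 0.0569]
tool_rot: [0.966, 0.257, -0.003, -0.001]
ft_force: [-0.7, -0.0, 0.5]
grip_width: -0.0003
grasp_force: 0.0
TCP ind mm [ 0.9 61.4 56.9] F [-0.7 -0.   0.5] t 5.4833
```

View pics/s4.png

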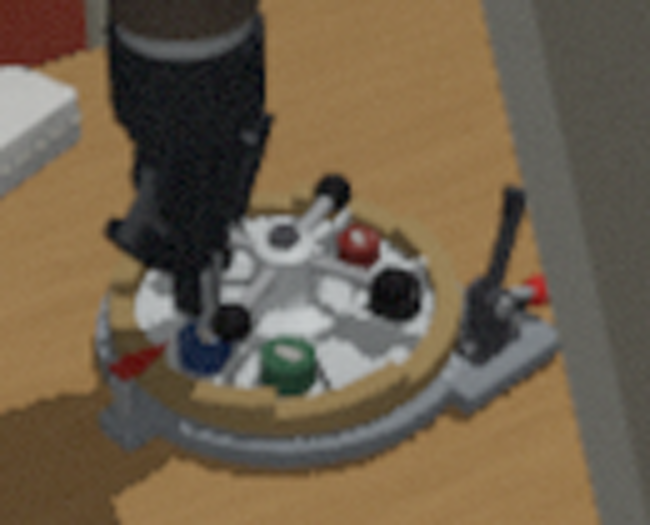

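The finger is beside ball 2, the pawl stands thrown back, and the specimens are undisturbed. I check the settled position, then sweep counter-clockwise.

```bash
python3 -m inch '[[[0,0,0],[0,0,0],1],[[0,0,0],[0,0,0],1]]'; python3 -c "
from ind import *
where()"
```

```text
clock: 5.7
eef_pos: [0.5426, 0.0274, 0.0617]
tool_rot: [0.966, 0.258, 0.001, 0.0]
ft_force: [0.5, -0.0, 0.1]
grip_width: -0.0002
grasp_force: 0.0
TCP ind mm [ 5.1 61.4 61.7] F [ 0.5 -0.   0.1] t 5.7
```

```bash
python3 -m inch '[[[0,0,0],[0,-0.013,0.022],1],[[0,0,-0.0136],[-0.0177,-0.0063,0],1],[[0,0,-0.0136],[-0.0177,-0.0063,0],1],[[0,0,-0.0136],[-0.0177,-0.0063,0],1],[[0,0,-0.0136],[-0.0177,-0.0063,0],1],[[0,0,-0.0136],[-0.0177,-0.0063,0],1],[[0,0,-0.0136],[-0.0177,-0.0063,0],1],[[0,0,-0.0136],[-0.0177,-0.0063,0],1],[[0,0,-0.0136],[-0.0177,-0.0063,0],1],[[0,0,-0.0136],[-0.0177,-0.0063,0],1]]'
python3 -m inch '[[[0,0,0],[0,0,0],1],[[0,0,0],[0,0,0],1]]'; python3 - <<'E'
from ind import *
where()
c=shot('w5','wrist')
print([b for b in blobs(c,black(c),(0,0,560,260),60) if b[1][4]<1500])
for t in (.6,.7,.785):
  print(t,[proj(c,wor([.062*np.cos(a+t),.062*np.sin(a+t),.062])).round().tolist() for a in np.radians([22.5,112.5,202.5,292.5])])
E
```

```text
clock: 6.53
eef_pos: [0.4981, 0.0072, 0.0546]
tool_rot: [0.797, 0.604, 0.002, 0.001]
ft_force: [1.9, 1.8, 0.2]
grip_width: -0.0001
grasp_force: 0.7
clock: 6.7
eef_pos: [0.4973, 0.0067, 0.0542]
tool_rot: [0.799, 0.601, 0.0, 0.0]
ft_force: [0.5, -0.5, -0.6]
grip_width: 0.0
grasp_force: 0.0
TCP ind mm [-43.6  50.5  54.2] F [ 0.5 -0.5 -0.6] t 6.7
[([283.9, 239.3], [260, 231, 51, 20, 103])]
0.6 [[434.0, 199.0], [275.0, 314.0], [382.0, 425.0], [532.0, 334.0]]
0.7 [[419.0, 198.0], [275.0, 325.0], [393.0, 425.0], [535.0, 323.0]]
0.785 [[407.0, 199.0], [276.0, 335.0], [403.0, 425.0], [537.0, 313.0]]
```

View pics/w5.png

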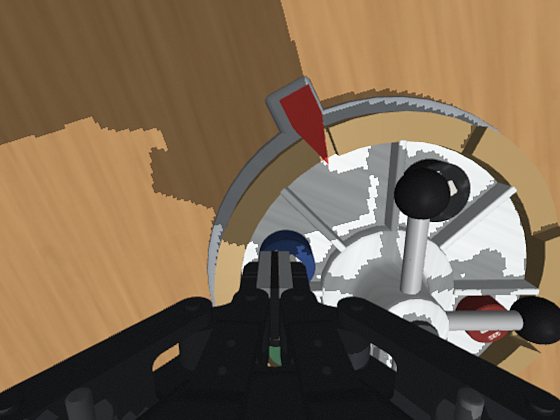

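Wrist view: ball 1 is at about (423,194) and ball 4 at about (541,320), so the table stands near 0.68 of the 0.785. The blue specimen is below the finger and undisturbed.

```bash
python3 - <<'E'
from ind import *
c=vision.camera("wrist")
m=black(c,60);x0,y0,x1,y1=390,155,460,225
g=cv2.GaussianBlur(cv2.cvtColor(c["img"],cv2.COLOR_RGB2GRAY),(3,3),0)
k=cv2.HoughCircles(g[140:250,370:560],cv2.HOUGH_GRADIENT,1,30,param1=80,param2=12,minRadius=22,maxRadius=34);print(k)
for p in [(423,194),(541,320)]:
  q=ind(plane(c,*p,.062));print(q,np.hypot(*q[:2]),np.degrees(np.arctan2(q[1],q[0])))
# front views: ball 2 in scene/side
for n in("scene","side"):
  d=vision.camera(n);print(n,blobs(d,black(d),(235,175,325,245),20))
  for t in (.6,.7,.785):print(t,[proj(d,wor([.062*np.cos(a+t),.062*np.sin(a+t),.062])).round(1).tolist() for a in np.radians([22.5,112.5,202.5,292.5])])
E
```

```text
[[[ 60.5  52.5  33.4]
  [122.5  76.5  32.3]
  [102.5  47.5  27.9]]]
[0.03058383 0.05609409 0.062     ] 0.06388988368462155 61.39973289536768
[ 0.05806267 -0.02820095  0.062     ] 0.06454895709587684 -25.905775672421466
scene [([279.2, 191.7], [264, 175, 30, 45, 682]), ([300.8, 199.2], [293, 194, 15, 10, 67]), ([259.2, 206.9], [255, 202, 10, 10, 75]), ([321.4, 214.3], [319, 208, 6, 13, 49])]
0.6 [[258.7, 203.0], [286.0, 215.0], [304.4, 197.7], [277.8, 186.9]]
0.7 [[259.1, 204.4], [288.4, 214.7], [303.8, 196.3], [275.6, 187.2]]
0.785 [[259.6, 205.6], [290.3, 214.3], [303.1, 195.2], [273.8, 187.5]]
side [([294.6, 192.6], [275, 175, 39, 46, 940]), ([265.0, 199.0], [263, 196, 6, 7, 25]), ([266.3, 219.9], [260, 214, 12, 13, 66])]
0.6 [[267.1, 214.9], [299.3, 214.1], [297.9, 196.5], [267.6, 197.3]]
0.7 [[268.7, 215.7], [300.8, 213.1], [296.3, 195.8], [266.1, 198.2]]
0.785 [[270.3, 216.4], [301.8, 212.2], [294.8, 195.2], [265.0, 199.0]]
```

The table is at about 0.68, a little short of the seat. That is what I want, because the pawl can drop in and the tooth can then be pushed back onto it. I back off, lift and rotate.

```bash
python3 -m inch '[[[0,0,0],[0.02,0,0],1],[[0,0,0],[0,0,-0.09],1],[[0,0,0],[0,0,-0.1],1],[[0,0,0],[0,0,-0.1],1],[[0,0,-0.0194],[0,0,-0.1],1],[[0,0,-0.0194],[0,0,0],1],[[0,0,-0.0194],[0,0,0],1],[[0,0,-0.0194],[0,0,0],1],[[0,0,0],[0,0,0],1],[[0,0,0],[0,0,0],1]]'
python3 - <<'E'
from ind import *
where();o=telemetry.get_obs();q=o["tool_rot"];yr=2*np.arctan2(q[1],q[0])-Y;print("yaw",np.degrees(yr))
d=np.array([-.090,-.125])-ind(o["eef_pos"])[:2]
print("tool shift",d@[np.cos(yr),np.sin(yr)]/.3,d@[np.sin(yr),-np.cos(yr)]/.3)
c=vision.camera("wrist");print([b for b in blobs(c,black(c),(0,0,560,300),150) if b[1][4]<3000])
for t in (.6,.7,.785):
  print(t,[proj(c,wor([.062*np.cos(a+t),.062*np.sin(a+t),.062])).round().tolist() for a in np.radians([22.5,112.5,202.5,292.5])])
E
```

```text
clock: 7.73
eef_pos: [0.4988, 0.0128, 0.1706]
tool_rot: [0.631, 0.776, -0.0, -0.0]
ft_force: [0.4, -0.1, -0.5]
grip_width: -0.0001
grasp_force: 0.0
TCP ind mm [-40.8  56.2 170.6] F [ 0.4 -0.1 -0.5] t 7.7333
yaw 89.89898089663123
tool shift -0.6042483856368701 -0.16287606366086402
[([367.4, 211.4], [349, 195, 39, 36, 922]), ([257.1, 239.5], [240, 226, 31, 28, 545]), ([274.3, 282.9], [233, 252, 90, 48, 1890]), ([387.2, 294.3], [378, 288, 21, 12, 188])]
0.6 [[367.0, 213.0], [260.0, 235.0], [282.0, 325.0], [380.0, 307.0]]
0.7 [[361.0, 210.0], [257.0, 241.0], [288.0, 328.0], [384.0, 302.0]]
0.785 [[355.0, 207.0], [254.0, 246.0], [293.0, 330.0], [387.0, 297.0]]
```

The table reads about 0.65. Now I move to the outer side of the standing pawl arm.

```bash
python3 -m inch '[[[0,0,0],[-0.067,-0.018,0],1],[[0,0,0],[-0.067,-0.018,0],1],[[0,0,0],[-0.067,-0.018,0],1],[[0,0,0],[-0.067,-0.018,0],1],[[0,0,0],[-0.067,-0.018,0],1],[[0,0,0],[-0.067,-0.018,0],1],[[0,0,0],[-0.067,-0.018,0],1],[[0,0,0],[-0.067,-0.018,0],1],[[0,0,0],[-0.068,-0.019,0],1],[[0,0,0],[0,0,0],1]]'
python3 -m inch '[[[0,0,0],[0,0,0.06],1],[[0,0,0],[0,0,0.06],1],[[0,0,0],[0,0,0.06],1],[[0,0,0],[0,0,0.06],1],[[0,0,0],[0,0,0],1],[[0,0,0],[0,0,0],1]]'
python3 -c "
from ind import *
where()
c=shot('s6','scene',(265,140,355,230),5)
print(blobs(c,red(c),(315,150,345,245)))"
```

```text
clock: 8.62
eef_pos: [0.4883, -0.178, 0.1704]
tool_rot: [0.632, 0.775, -0.001, 0.0]
ft_force: [0.2, 0.1, -0.6]
grip_width: 0.0002
grasp_force: 0.0
clock: 9.12
eef_pos: [0.4875, -0.1741, 0.0978]
tool_rot: [0.63, 0.777, -0.0, -0.002]
ft_force: [0.2, -0.6, 0.3]
grip_width: -0.0003
grasp_force: 0.0
TCP ind mm [ -90.3 -124.4   97.8] F [ 0.2 -0.6  0.3] t 9.1167
[([332.7, 207.9], [331, 206, 4, 5, 16])]
```

View pics/s6.png

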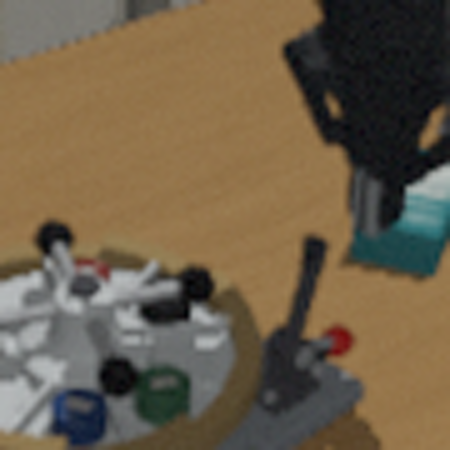

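The pawl arm stands at (315,245 crop) with the finger on its outer side, and the ball is down. I lower 11 mm and push toward the turntable.

```bash
python3 -m inch '[[[0,0,0],[0.022,0,0.037],1],[[0,0,0],[0.025,0,0],1],[[0,0,0],[0.025,0,0],1],[[0,0,0],[0.025,0,0],1],[[0,0,0],[0.025,0,0],1],[[0,0,0],[0.025,0,0],1],[[0,0,0],[0.025,0,0],1],[[0,0,0],[0.025,0,0],1],[[0,0,0],[0.025,0,0],1],[[0,0,0],[0.022,0,0],1]]'
python3 -m inch '[[[0,0,0],[0.02,0,0],1],[[0,0,0],[0,0,0],1]]'
python3 - <<'E'
from ind import *
where()
c=vision.camera("scene");s=vision.camera("side")
print(blobs(c,red(c),(310,150,345,245)),blobs(s,red(s),(305,175,345,252)))
for t in (0,.3,.5,.7,.9,1.2): print(t,proj(c,wor([-.09,-.064-.044*np.sin(t),.05+.044*np.cos(t)])),proj(s,wor([-.09,-.064-.044*np.sin(t),.05+.044*np.cos(t)])))
E
```

```text
clock: 10.0
eef_pos: [0.473, -0.1025, 0.0876]
tool_rot: [0.63, 0.777, 0.0, -0.0]
ft_force: [-0.1, 0.9, 0.5]
grip_width: -0.0
grasp_force: 0.0
clock: 10.17
eef_pos: [0.4715, -0.0963, 0.0875]
tool_rot: [0.629, 0.777, -0.0, -0.0]
ft_force: [-0.7, -0.5, -0.6]
grip_width: 0.0004
grasp_force: 0.0
TCP ind mm [-89.9 -45.   87.5] F [-0.7 -0.5 -0.6] t 10.1667
[([332.4, 195.5], [330, 193, 6, 6, 28])] []
0 [323.70809081 195.4300406 ] [318.0810904  186.50073526]
0.3 [327.03805573 193.92133389] [318.62394213 184.73405024]
0.5 [329.02729529 193.66801896] [318.93460616 184.30253515]
0.7 [330.73833555 194.02012328] [319.19033757 184.47771502]
0.9 [332.10712724 194.95155168] [319.38218081 185.23991142]
1.2 [333.41917307 197.32311568] [319.53755864 187.38774118]
```

```bash
python3 -m inch '[[[0,0,0],[0.022,0,0],1],[[0,0,0],[0.022,0,0],1],[[0,0,0],[0,0,0],1],[[0,0,0],[0,0,0],1]]'
python3 - <<'E'
from ind import *
where()
c=vision.camera("scene")
print(blobs(c,red(c),(310,150,345,245)))
E
```

```text
clock: 10.6
eef_pos: [0.4692, -0.0843, 0.0876]
tool_rot: [0.63, 0.777, -0.0, -0.0]
ft_force: [-0.4, 0.3, -0.2]
grip_width: 0.0002
grasp_force: 0.0
TCP ind mm [-89.8 -32.7  87.6] F [-0.4  0.3 -0.2] t 10.6
[([330.4, 194.0], [328, 191, 6, 7, 28])]
```

The pawl is at about 0.67, past the tipping point. I lift out and return to behind ball 2.

```bash
python3 -m inch '[[[0,0,0],[0,0,-0.09],1],[[0,0,0],[0,0,-0.1],1],[[0,0,0],[0,0,-0.09],1],[[0,0,0],[0.06,0.033,0],1],[[0,0,0],[0.06,0.033,0],1],[[0,0,0],[0.06,0.033,0],1],[[0,0,0],[0.06,0.033,0],1],[[0,0,0],[0.057,0.034,0],1],[[0,0,0],[0,0,0],1],[[0,0,0],[0,0,0],1]]'
python3 - <<'E'
from ind import *
where()
c=vision.camera("scene");s=vision.camera("side")
print(blobs(c,red(c),(310,150,345,245)),blobs(s,red(s),(305,175,345,252)))
w=shot("w7","wrist");print([b for b in blobs(w,black(w),(0,0,560,300),150) if b[1][4]<3000])
for t in (.55,.65,.785):
  print(t,[proj(w,wor([.062*np.cos(a+t),.062*np.sin(a+t),.062])).round(1).tolist() for a in np.radians([22.5,112.5,202.5,292.5])])
E
```

```text
clock: 11.48
eef_pos: [0.4997, 0.0134, 0.1715]
tool_rot: [0.629, 0.777, -0.0, 0.0]
ft_force: [-0.3, -0.1, -0.1]
grip_width: -0.0001
grasp_force: 0.0
TCP ind mm [-39.8  56.6 171.5] F [-0.3 -0.1 -0.1] t 11.4833
[([323.7, 195.7], [321, 193, 6, 6, 28])] [([317.6, 186.8], [315, 184, 6, 6, 26])]
[([366.8, 210.8], [348, 195, 39, 36, 914]), ([256.6, 238.4], [240, 226, 31, 26, 540]), ([274.3, 283.0], [233, 252, 91, 48, 1886]), ([386.3, 294.1], [377, 287, 21, 13, 199])]
0.55 [[369.3, 214.6], [261.9, 230.7], [278.4, 322.3], [377.0, 308.8]]
0.65 [[363.2, 210.6], [257.9, 236.6], [284.2, 325.6], [381.3, 303.7]]
0.785 [[354.1, 206.1], [253.5, 245.1], [292.5, 329.2], [386.4, 296.1]]
```

The pawl is down again, with its ball back at (323.7,195.7), and the table is at about 0.64. I rotate, lower, then push the tooth up to the nose.

```bash
python3 -m inch '[[[0,0,0.018],[0,0,0],1],[[0,0,0.018],[0,0,0],1],[[0,0,0.018],[0,0,0.077],1],[[0,0,0.018],[0,0,0.08],1],[[0,0,0],[0,0,0.08],1],[[0,0,0],[0,0,0.08],1],[[0,0,0],[0,0,0.07],1],[[0,0,0],[0,0,0],1],[[0,0,0],[0,0,0],1]]'
python3 -m inch '[[[0,0,-0.0136],[-0.0177,-0.0063,0],1],[[0,0,-0.0136],[-0.0177,-0.0063,0],1],[[0,0,0],[0,0,0],1],[[0,0,0],[0,0,0],1]]'
python3 - <<'E'
from ind import *
where();o=telemetry.get_obs();q=o["tool_rot"];yr=2*np.arctan2(q[1],q[0])-Y
F=ind(o["eef_pos"])[:2];b=F-.022*np.array([np.cos(yr),np.sin(yr)]);print(np.degrees(yr),"contact ball r",np.hypot(*b),"val",np.arctan2(b[1],b[0])-np.radians(112.5))
E
```

```text
clock: 12.38
eef_pos: [0.4983, 0.012, 0.0548]
tool_rot: [0.788, 0.615, -0.001, -0.001]
ft_force: [0.3, -0.5, -0.1]
grip_width: 0.0002
grasp_force: 0.0
clock: 12.72
eef_pos: [0.495, 0.0028, 0.0572]
tool_rot: [0.734, 0.68, 0.001, 0.001]
ft_force: [0.6, 0.6, -1.0]
grip_width: 0.0001
grasp_force: 0.0
TCP ind mm [-46.6  47.2  57.2] F [ 0.6  0.6 -1. ] t 12.7167
73.76575489297069 contact ball r 0.058845546388028504 val 0.7191438043861758
```

```bash
python3 -m inch '[[[0,0,-0.004],[-0.007,-0.002,0],1],[[0,0,0],[0,0,0],1],[[0,0,0],[0,0,0],1]]'
python3 -m inch '[[[0,0,-0.004],[-0.007,-0.002,0],1],[[0,0,0],[0,0,0],1],[[0,0,0],[0,0,0],1]]'
python3 -m inch '[[[0,0,0],[-0.006,-0.002,0],1],[[0,0,0],[0,0,0],1],[[0,0,0],[0,0,0],1]]'
python3 -m inch '[[[0,0,0],[-0.006,-0.002,0],1],[[0,0,0],[0,0,0],1],[[0,0,0],[0,0,0],1]]'
```

```text
clock: 12.97
eef_pos: [0.4937, 0.0012, 0.0564]
tool_rot: [0.725, 0.689, 0.001, 0.001]
ft_force: [0.0, 0.1, 0.9]
grip_width: 0.0001
grasp_force: 0.0
clock: 13.22
eef_pos: [0.4931, 0.0001, 0.0561]
tool_rot: [0.715, 0.699, 0.001, -0.0]
ft_force: [0.7, 4.3, 2.4]
grip_width: 0.0002
grasp_force: 2.2
clock: 13.47
eef_pos: [0.4931, -0.0001, 0.0562]
tool_rot: [0.715, 0.699, 0.003, -0.001]
ft_force: [1.7, 8.9, 2.3]
grip_width: 0.0002
grasp_force: 4.5
clock: 13.72
eef_pos: [0.493, -0.0002, 0.0563]
tool_rot: [0.715, 0.7, 0.004, -0.002]
ft_force: [3.5, 14.1, 1.3]
grip_width: 0.0003
grasp_force: 6.7
```

The table has hit a hard stop: the force climbed to 14 N with no further motion. I back off, lift and check.

```bash
python3 -m inch '[[[0,0,0],[0.02,0,0],1],[[0,0,0],[0.02,0,0],1],[[0,0,0],[0,0,-0.07],1],[[0,0,0],[0,0,-0.1],1],[[0,0,0],[0,0,-0.1],1],[[0,0,0],[0,0,-0.1],1],[[0,0,0],[0.06,-0.03,-0.1],1],[[0,0,0],[0.06,-0.03,-0.08],1],[[0,0,0],[0,0,0],1],[[0,0,0],[0,0,0],1]]'
python3 - <<'E'
from ind import *
where()
c=vision.camera("scene");s=vision.camera("side")
print(blobs(c,red(c),(310,150,345,245)),blobs(s,red(s),(305,175,345,252)))
w=shot("w8","wrist");print([b for b in blobs(w,black(w),(0,0,560,300),100) if b[1][4]<3000])
for t in (.65,.75,.785,.82):
  print(t,[proj(w,wor([.062*np.cos(a+t),.062*np.sin(a+t),.062])).round(1).tolist() for a in np.radians([22.5,112.5,202.5,292.5])])
E
```

```text
clock: 14.55
eef_pos: [0.4747, 0.0442, 0.2219]
tool_rot: [0.715, 0.699, 0.001, 0.002]
ft_force: [-1.1, -1.2, 0.4]
grip_width: -0.0001
grasp_force: 0.0
TCP ind mm [-58.   91.9 221.9] F [-1.1 -1.2  0.4] t 14.55
[([323.5, 195.7], [321, 193, 6, 6, 30])] [([317.6, 187.0], [315, 185, 6, 5, 25])]
[([57.5, 106.0], [53, 97, 11, 20, 110]), ([374.2, 206.8], [357, 192, 37, 31, 698]), ([276.2, 279.9], [233, 246, 84, 54, 2068]), ([413.8, 275.2], [403, 265, 22, 21, 334]), ([358.8, 294.3], [341, 287, 31, 13, 227])]
0.65 [[375.7, 210.5], [293.9, 250.3], [331.6, 318.1], [409.4, 283.2]]
0.75 [[369.5, 208.9], [292.2, 255.9], [337.2, 319.4], [411.6, 277.9]]
0.785 [[367.3, 208.6], [291.8, 257.9], [339.2, 319.7], [412.2, 276.0]]
0.82 [[365.1, 208.2], [291.5, 259.8], [341.2, 320.0], [412.8, 274.1]]
```

View pics/w8.png

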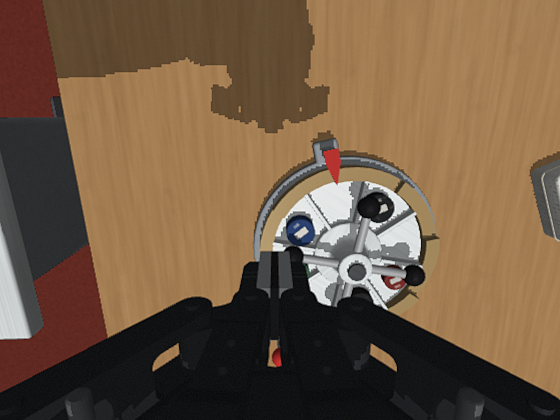

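The final wrist view shows ball 4 at (414,275) and ball 1 at about (368,207), which puts the table at 0.785. The red pawl ball is back at its seated position, and the visible specimens lie in their sectors. I hand in.

```bash
python3 -c "
from workcell import workorder
print(workorder.job_done())"
```

```text
the job is handed in; nothing more can be done
None
```

The job is handed in: the turntable is back one tooth (about 0.785 rad by camera), the pawl is down, and the tooth was pushed back to a hard stop on its nose (14 N), at about 14.6 s on the clock; the specimens visible in the last picture lie in their sectors.

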